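# Draw the lid box out of the lid warmer with the tray hook

## Robot

A 6-joint arm with a two-finger parallel gripper is mounted at the origin on the work surface; the furniture and walls round the work are solid. World frame = base frame: x ahead of the robot, y to its left, z up, the work surface at z = 0. Lengths are in m, angles in degrees, forces in N, time in s.
With the tool pointing down it reaches from about 0.15 to 0.775 m from the base axis. Payload 6.1 kg.
Tool frame: the origin (TCP) lies on the centre line of the jaws, within the pads' length; the fingertips stand manip.tip_extent ahead of it and the grasp point (between the pads) lies 6 mm ahead of it (manip.tip_extent is the distance from the TCP to the fingertips, in m); z points along the fingers, y is the line along which they close (so a half turn about z gives the same grasp; the last joint's range is limited). The gripper opens to 85 mm and grips with 20 to 120 N. Pads are 22 mm wide; open, the fingers measure 114 mm over their backs; the gripper's body (76 mm by 85 mm) begins 54 mm behind the grasp point. The pads swing forward as they close: fully open they stand 13 mm farther back than shut.
Start: joints at [70.989, 7.208, -2.269, 80.523, 0, 90], TCP at [0.171, 0.496, 0.256] pointing down, gripper open.
Joint ranges: [-155.77, 155.77], [-54.66, 111.73], [-72.52, 77.12], [-102.08, 115.82], [-83.92, 84.16], [-180, 180]. Speed limits (degrees/s): [136.94, 136.94, 172.46, 180, 180, 180].

## Interface

Orientations are given as [roll, pitch, yaw] about the fixed x, y, z axes, in that order (R = Rz(yaw) Ry(pitch) Rx(roll)).
In Python, from rig import monitor, optics, job, find_in, tip_of, manip gives the robot as it stands.
- The arm moves only by the tool apply_moves, never from a script. Its argument "targets" is a list of rows, each an object with "dp": the shift along the tool's x, y, z in units of 30 mm (1.0 is 30 mm), a list of three; "angular": the turn, a rotation vector about the tool's x, y, z in units of 8 degrees (1.0 is 8 degrees), a list of three. A call has 1 to 5 rows; each row is the pose to reach, as a shift and turn from the pose commanded when the call began, along the tool's axes at that moment; what a row does not reach only later rows make up. A row lasts 1/8 s, in which the tool goes at most 62.5 mm and 10.7 degrees, less where a joint would pass 70% of its speed; a pose out of reach is approached as far as the arm can. A call with a gripper value outside its range is refused whole. "gripper" is the opening, from 0 (shut) to 1 (fully open), set as the call begins (left out, the last holds). The fingers move at their own pace and stop on an object; "grip_force" is the grip in N (left out, the last holds). Time passes only in rows, so rows that repeat a pose let the fingers close. It gives the time, the measured TCP pose, the force, the opening and the grip force at its end, in the units of the state.
- monitor.observe(): the state, without advancing time (a new reading comes with each control period).
- optics.grab_frame(name): name is "scene" or "top" or "wrist"; returns (picture, depth): 384x512x3 uint8, blue, green, red; 384x512 float32, m along the optical axis (not along the pixel's ray), 0 where there is no reading.
- optics.camera_info(name): a dict with "vfov" (degrees; the focal length in pixels is half the picture's height over the tangent of half this angle, whatever the lens; pixels are square), "cx", "cy" (the principal point, pixels), "rvec" (rotation vector, rad) and "tvec" (3), from world to camera coordinates, as OpenCV has them. Camera axes: x right, y down, z forward; pixel columns grow to the right and rows downward; lengths in m; the calibration is good to about 2 mm. A picture is of the moment at which its call begins: read the wrist's pose just before it. camera_info takes no time and is no camera call; for the wrist camera it gives the pose at the moment of the call.
- job.sign_off(): hands the job in; it is judged then, once.
Trained networks look in the newest picture that a camera, given by its name, has taken for a name from the list of things; names that differ only in an ending like _2 or _b are one class to them, and where a whole thing is asked for, a point or a joint stands for the part that bears it (a point fixed in the world has none). Each returns a list of dicts, best first, with "score" (0 to 1); they miss things now and then, are a little off and sometimes report something else, mostly with a low value. They report only what shows in the picture. A call takes as long as a camera call. They do not tell look-alikes from the thing itself.
- find_in(thing, camera): "location" ([column, row] as shares, 0 to 1, of the picture: columns of its width, rows of its height, amid what is visible of it).
- tip_of(thing, camera): "location" ([column, row] as shares, 0 to 1, of the picture: columns of its width, rows of its height: a listed point, or the origin of a listed thing).
The state is a dict: "time": time; "joints": joint angles; "qvel": joint speeds; "joint_efforts": joint torques, N m; "ee_pos": TCP position; "eef_rot": TCP orientation; "ft_force": force on the tool from outside, world axes, zero at the start; "wrist_torque": the same for the moment, N m; "gripper_width": finger opening in m; "gripper_force": force on a finger pad.
Only numpy, scipy, OpenCV 4.12 (cv2) and the standard library are available. Lean on these libraries where they do the work, as an engineer would, in place of code of your own. Each camera call takes 0.05 s, during which the arm holds its last target. There are 200 camera calls.

## Task

The warmer, its tray and the lid box are hot, so keep fingers and arm off them and use the tray hook: put its tip through the finger hole of the slide tray and pull the tray out to its stop. Then hook over the front lip of the lid box and drag it forward along the tray until it stands right up against the tray front. Leave the tray fully out, lay the hook down on the worktop clear of the warmer, and do not tip the box or disturb the jars and the cup.

Things in the scene. Friction and masses are not known exactly. Their poses are not given: they have to be found in the camera images.
- hook: tray hook lying flat on the worktop, right or left of the work: white handle 70 long (x) x 26 wide x 26 high; 6 mm steel rod runs on along +x from its front, its end bent straight down. Origin: centre of the handle's flat underside, z up. Above the origin: rod 17 to 23 mm, bottom of the bent end 5 mm. The bent end is 6 mm thick, centred 95 mm ahead, 12 mm deep below the rod. 0.09 kg
- hook_tip (a point): lowest point of the hook's downturned end, at (95, 0, 5) mm in the hook's frame
- hook_grip (a point): middle of the hook's handle, 13 mm above its underside: grip here across the 26 mm width
- warmer: fixed low stainless lid warmer, 185 deep (x) x 216 wide x 158 high, dial and switch on its head. Origin: on the worktop below the middle of its front face; the front looks to its own -x, the body reaches back to x = +185 mm. Underside of the head, over the tray: 103 mm. Carries the tray. Too hot to touch
- tray (a joint): how far the slide tray is out, m: 0 = shut, 0.090 = stop, fully out; starts 0 to 0.006. Slides along the warmer's -x, stays where it is left, takes about 2.5 N to move plus 8 N per m/s.
- tray_hole (a point): centre of the round 34 mm finger hole, on the outer face of the tray's front plate, 47 mm above the worktop; axes as the warmer's, moves with the tray. The plate is 206 wide, 6 mm thick, 10 to 75 mm above the worktop; behind it is free room down to the tray floor, 16 mm above the worktop
- tray_front_inside (a point): middle of the inner face of the tray's front plate, at floor height (16 mm above the worktop); axes as the warmer's, moves with the tray. The tray floor runs 177 mm back from here, 182 mm wide between low side walls.
- lid_box: open steel box, 116 (x) x 150 x 80 mm high, rolled rim 6 mm thick, standing loose on the tray; lids lie in it, up to 30 mm. 0.25 to 0.5 kg. Origin: underside, below the middle of the front lip; its front faces -x. Tray shut: rim 7 mm below the head, no room for the hook. Tray fully out: front lip 29 to 45 mm in front of the warmer's front face, 45 to 61 mm behind the tray's front plate
- box_front_lip (a point): middle of the lid box's front rim, outermost edge, top: 96 mm above the worktop; axes as the box's
- portion_cup: small steel cup, 56 mm wide, 50 mm high, standing on the worktop on the side where the hook is not; origin: centre of its underside
- empty_jar: empty open glass jar 114 mm wide, 136 mm high, at the right; origin: centre of its underside
Mind the look-alikes: they are no part of the job. Of the things that look like the hook, the middle-sized one is meant.

How it is judged (in metres and radians):
On the way, in this order (a step that is already met when the one before it is completed fails the run):
1. the hook is drawing the tray out (value of joint tray above 0.03 m and contact force between hook and warmer above 0.5 N), for 0.1 s.
2. the tray is out to its stop (value of joint tray above 0.083 m), for 0.2 s.
3. the hook is drawing the lid box forward (x of box_front_lip in the frame of tray_front_inside below 0.035 m and contact force between hook and lid_box above 0.2 N), for 0.1 s.
At the end, for the whole second after the job is handed in: The tray is out to within 9 mm of its stop; the lid box stands flat on it at rest, its front lip within 18 mm of the inside of the tray front; the hook lies at rest on the worktop, touching neither the warmer, the tray nor the box (value of joint tray above 0.081 m and x of box_front_lip in the frame of tray_front_inside below 0.018 m and z of lid_box in the frame of tray_front_inside below 0.006 m and angle between lid_box's own z axis and vertical below 0.08 rad and linear speed of each of lid_box, hook below 0.02 m/s and height (world z) of hook_grip below 0.022 m and contact force between hook and warmer below 0.05 N and contact force between hook and lid_box below 0.05 N).
It fails at once if the fingers or the arm touch the hot warmer, tray or lid box (contact force between any of the fingers, the arm and warmer above 1 N or contact force between any of the fingers, the arm and lid_box above 1 N).
It fails at once if the lid box is tipped (angle between lid_box's own z axis and vertical above 0.3 rad).
It fails at once if the empty jar or the cup is disturbed (distance of any of portion_cup, empty_jar from where it was at the start of the episode above 0.03 m).
It also fails if it takes over 64 s, if anything falls off the work surface, if the arm or the gripper's body presses on something with over 40 N, if the wrist force passes 120 N, or if a joint passes its speed limit or range.

## Working session

There is one attempt and no reset: what is moved stays moved. The work goes in short steps, Python scripts to look and compute and a tool call to move; the robot and the scene stay as the last step left them, time stands still between calls to the robot, and variables do not carry over. Pictures are saved under pics/ and viewed, at most 10 in all, crops included, and the job is handed in when it is done.

Besides the shell and the picture viewer there is one more tool, called after "Emit:" as name(argument=value, ...), one argument or row to a line, values as JSON. apply_moves: Moves the arm, as the interface text tells. Its arguments: {"type":"object","properties":{"targets":{"type":"array","items":{"type":"object","properties":{"dp":{"type":"array","items":{"type":"number"}},"angular":{"type":"array","items":{"type":"number"}}}}},"gripper":{"type":"number"},"grip_force":{"type":"number"}},"required":["targets"]}

```bash
ls; mkdir -p pics; cat > h.py <<'E'
import numpy as np, cv2
from scipy.spatial.transform import Rotation as R
from rig import monitor, optics, job, find_in, tip_of, manip
def K(name):
    c=optics.camera_info(name); f=192/np.tan(np.radians(c['vfov']/2))
    return c,f,R.from_rotvec(np.ravel(c['rvec'])).as_matrix(),np.ravel(c['tvec'])
def ray_z(name,uv,z):
    c,f,M,t=K(name); d=M.T@np.array([(uv[0]-c['cx'])/f,(uv[1]-c['cy'])/f,1]); o=-M.T@t
    return o+d*(z-o[2])/d[2]
def cloud(name,depth):
    c,f,M,t=K(name); v,u=np.mgrid[:384,:512]
    P=np.stack([(u-c['cx'])/f*depth,(v-c['cy'])/f*depth,depth],-1)
    return (P-t)@M
def proj(name,p):
    c,f,M,t=K(name); q=M@np.asarray(p)+t; return np.array([c['cx']+f*q[0]/q[2],c['cy']+f*q[1]/q[2]])
E
python3 - <<'E'
from h import *
s=monitor.observe(); print(s['time'],s['ee_pos'],s['eef_rot'],manip.tip_extent, s['ft_force'])
for n in ('scene','top'):
    im,d=optics.grab_frame(n); cv2.imwrite(f'pics/{n}0.png',im); np.save(f'{n}0.npy',d)
    print(n,{k:np.round(v,3) for k,v in optics.camera_info(n).items()})
    for t in ('hook','warmer','lid_box','portion_cup','empty_jar'):
        print(t,[(round(r['score'],2),(np.array(r['location'])*[512,384]).round(0)) for r in find_in(t,n)])
    for t in ('hook','hook_tip','hook_grip','tray_hole','box_front_lip','warmer','tray_front_inside'):
        print('tip',t,[(round(r['score'],2),(np.array(r['location'])*[512,384]).round(1)) for r in tip_of(t,n)])
E
```

```text
pics
0.0 [0.17088465 0.49602118 0.25550898] [-1.79906512e+02 -8.56642129e-04  1.60988915e+02] 0.025 [ 0.32578585  0.28701808 -0.34975599]
scene {'vfov': np.float64(46.385), 'cx': np.float64(256.037), 'cy': np.float64(188.531), 'rvec': array([ 1.868, -1.071,  0.604]), 'tvec': array([-0.284,  0.302,  0.949])}
hook [(0.79, array([157., 228.])), (0.73, array([205., 199.])), (0.63, array([163., 196.]))]
warmer [(0.96, array([307., 159.]))]
lid_box [(0.93, array([298., 173.]))]
portion_cup [(0.78, array([334., 246.]))]
empty_jar [(0.85, array([405., 214.]))]
tip hook [(0.78, array([160.3, 199.7])), (0.64, array([209.1, 199.2])), (0.61, array([152.5, 234.7]))]
tip hook_tip [(0.71, array([199.8, 223.7])), (0.64, array([185.4, 187.6])), (0.63, array([178.9, 193.4]))]
tip hook_grip [(0.72, array([159.3, 198.3])), (0.72, array([156.3, 229.8])), (0.7, array([205.3, 200.4]))]
tip tray_hole [(0.8, array([290. , 187.8]))]
tip box_front_lip [(0.67, array([289.3, 185.6]))]
tip warmer [(0.63, array([294.9, 183.8])), (0.56, array([290.6, 197. ]))]
tip tray_front_inside [(0.73, array([290.8, 188.7]))]
t
[... 171 characters left out ...]
k [(0.62, array([154., 209.])), (0.62, array([178., 255.])), (0.58, array([188., 189.]))]
warmer [(0.77, array([258., 103.]))]
lid_box []
portion_cup [(0.65, array([327., 206.]))]
empty_jar [(0.56, array([368., 148.]))]
tip hook [(0.71, array([187.6, 190.6])), (0.7, array([152.1, 207.7])), (0.61, array([184.5, 256.4]))]
tip hook_tip [(0.81, array([208.8, 223.1])), (0.41, array([169.3, 198.1]))]
tip hook_grip [(0.82, array([150.6, 214.3])), (0.72, array([180.1, 257.4])), (0.45, array([189.9, 185.3]))]
tip tray_hole [(0.87, array([249.6, 137.9]))]
tip box_front_lip []
tip warmer [(0.88, array([255.5, 138.6])), (0.18, array([361.1, 152. ]))]
tip tray_front_inside [(0.95, array([252.8, 141.8]))]
```

```bash
python3 - <<'E'
import cv2
a=cv2.imread('pics/scene0.png'); b=cv2.imread('pics/top0.png')
cv2.imwrite('pics/s1.png',cv2.resize(a[130:290,110:460],None,fx=2.28,fy=2.28,interpolation=2))
cv2.imwrite('pics/t1.png',cv2.resize(b[70:290,110:400],None,fx=2.7,fy=2.7,interpolation=2))
E
```

```text
(no output)
```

View pics/s1.png

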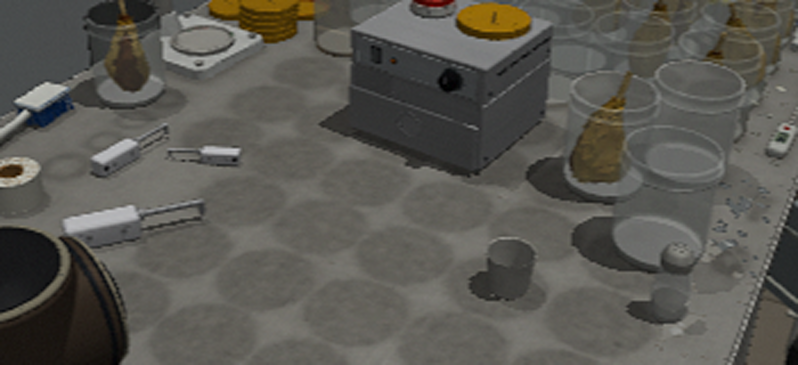

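View pics/t1.png

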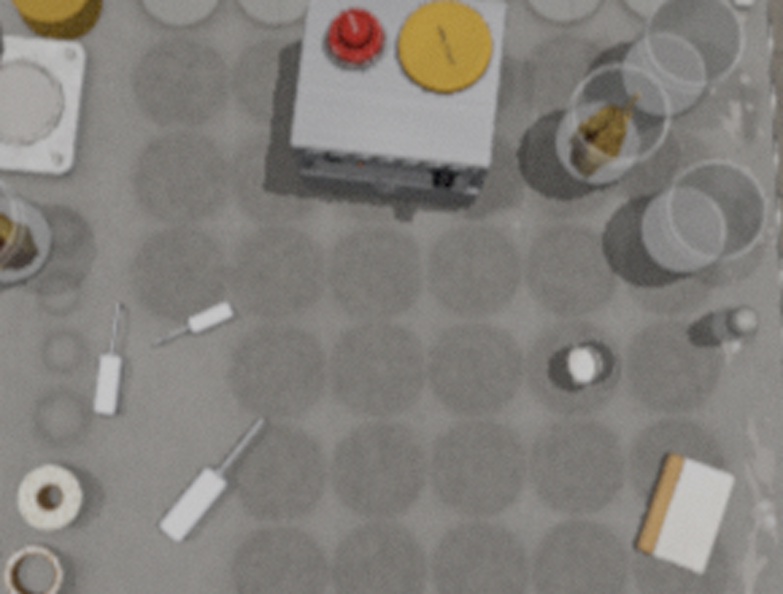

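The top view shows three hooks. The left one, with its handle at crop (107,384) and rod tip at (119,304), has a handle about 58 px long (≈70 mm), so it is the middle-sized one and the one I want. The warmer is at the top centre, the cup at crop (583,365) and the jars on the right. Next I'll measure these accurately.

```bash
python3 - <<'E'
from h import *
im=cv2.imread('pics/top0.png'); d=np.load('top0.npy')
m=((im.min(2)>150)&(im.max(2).astype(int)-im.min(2)<40)).astype(np.uint8)
n,l,st,ce=cv2.connectedComponentsWithStats(m)
for i in range(1,n):
    if st[i,4]<60: continue
    if not(130<ce[i][0]<230 and 165<ce[i][1]<280): continue
    v,u=np.where(l==i); c=cv2.boxPoints(cv2.minAreaRect(np.stack([u,v],1).astype(np.float32)))
    W=np.array([ray_z('top',p,.026) for p in c])
    print('white',ce[i].round(1),st[i,4],W[:,:2].round(4).tolist(),'len',[round(float(np.linalg.norm(W[k]-W[k-1])),4) for k in (0,1)],'mid',W.mean(0).round(4))
P=cloud('top',d)
print('mid hook depth z',P[205:222,150,2].round(3))
for uv,z,nm in [((208.8,223.1),.005,'bigtip'),((154,182.6),.02,'midtip'),((249.6,137.9),.047,'hole'),((252.8,141.8),.016,'tfi'),((255.5,138.6),0,'warmer')]: print(nm,ray_z('top',uv,z).round(4))
# scene cloud: front face
d=np.load('scene0.npy'); Q=cloud('scene',d)
print('hole scene',ray_z('scene',(290,187.8),.047), Q[188,290])
# front face: points with z in ranges
reg=Q[140:215,260:345].reshape(-1,3)
for lo,hi in((.015,.07),(.08,.10),(.105,.15)):
    s=reg[(reg[:,2]>lo)&(reg[:,2]<hi)]
    # ransac plane vertical line in xy
    best=None;rng=np.random.default_rng(0)
    for _ in range(300):
        a,b=s[rng.choice(len(s),2,False),:2]; t=b-a
        if np.linalg.norm(t)<.03: continue
        nrm=np.array([t[1],-t[0]])/np.linalg.norm(t); 
        if abs(nrm[0])<.8: continue
        if nrm[0]<0: nrm=-nrm
        e=abs((s[:,:2]-a)@nrm)<.003
        if best is None or e.sum()>best[0].sum(): best=(e,)
    q=s[best[0]]; vx,vy,x0,y0=cv2.fitLine(q[:,:2].astype(np.float32),cv2.DIST_L2,0,.01,.01).ravel()
    if vy<0: vx,vy=-vx,-vy
    tt=(q[:,:2]-[x0,y0])@[vx,vy]
    print(lo,hi,len(q),'yaw',np.degrees(np.arctan2(-vx,vy)),'x at y=0',x0-y0*vx/vy,'ends',[np.array([x0,y0])+k*np.array([vx,vy]) for k in np.percentile(tt,[0.5,99.5])])
E
```

```text
white [187.4 187. ] 100 [[0.5123, 0.1847], [0.5336, 0.1369], [0.5159, 0.129], [0.4947, 0.1767]] len [0.0194, 0.0523] mid [0.5141 0.1568 0.026 ]
white [149.3 211.7] 171 [[0.4043, 0.2927], [0.4733, 0.285], [0.4699, 0.2604], [0.4009, 0.2683]] len [0.0246, 0.0694] mid [0.4371 0.2766 0.026 ]
white [180.8 256.5] 297 [[0.2715, 0.2173], [0.3427, 0.1586], [0.3224, 0.1338], [0.2514, 0.1925]] len [0.0319, 0.0923] mid [0.297  0.1755 0.026 ]
mid hook depth z [0.021 0.027 0.027 0.029 0.028 0.025 0.026 0.026 0.025 0.027 0.024 0.029
 0.024 0.028 0.029 0.033 0.027]
bigtip [0.399  0.0911 0.005 ]
midtip [0.5301 0.2641 0.02  ]
hole [ 0.6658 -0.0431  0.047 ]
tfi [ 0.6598 -0.0532  0.016 ]
warmer [ 0.6738 -0.0622  0.    ]
hole scene [ 0.64432296 -0.06935578  0.047     ] [ 0.6688746  -0.05733298  0.0305801 ]
0.015 0.07 667 yaw -7.3193164 x at y=0 0.67148376 ends [array([ 0.65097407, -0.15967603]), array([0.67717417, 0.04430207])]
0.08 0.1 31 yaw -7.045364 x at y=0 0.68281364 ends [array([ 0.66219134, -0.16686308]), array([0.68878091, 0.04828317])]
0.105 0.15 555 yaw -7.2239532 x at y=0 0.6803833 ends [array([ 0.65955788, -0.16429788]), array([0.68615569, 0.04553993])]
```

```bash
cat >> h.py <<'E'
def go(p,yaw,show=True):
    """dp/angular units from the present measured pose to TCP p, tool down with world yaw (hook direction)"""
    s=monitor.observe(); r0=R.from_euler('xyz',s['eef_rot'],degrees=True)
    r1=R.from_euler('xyz',[180,0,180+yaw],degrees=True)
    dp=r0.inv().apply(np.array(p)-s['ee_pos'])/.03; an=np.degrees((r0.inv()*r1).as_rotvec())/8
    print('dp',dp.round(3),'ang',an.round(3),'dist',round(float(np.linalg.norm(dp)*.03),4))
E
python3 - <<'E'
from h import *
go([.432,.277,.12],-6.4); go([.432,.277,.029],-6.4)
# hole via scene ray with plate plane
n=np.array([np.cos(np.radians(7.25)),-np.sin(np.radians(7.25)),0]); p0=np.array([.664,-.0577,.047])
for cam,uv in (('scene',(290,187.8)),('scene',(289.8,183.5)),('top',(249.6,137.9))):
    a=ray_z(cam,uv,0);b=ray_z(cam,uv,.1); t=(n@(p0-a))/(n@(b-a)); print(cam,(a+t*(b-a)).round(4))
E
```

```text
dp [-10.607  -4.08    4.544] ang [ 0.    -0.    -1.576] dist 0.3672
dp [-10.607  -4.08    7.577] ang [ 0.    -0.    -1.576] dist 0.4098
scene [ 0.6637 -0.0598  0.0346]
scene [ 0.6639 -0.0586  0.0496]
top [ 0.6659 -0.0431  0.0467]
```

Emit:
apply_moves(
  targets=[
    {"dp":[-2,-0.8,0.9],"angular":[0,0,-0.5]},
    {"dp":[-4,-1.6,1.8],"angular":[0,0,-1]},
    {"dp":[-6,-2.4,2.7],"angular":[0,0,-1.576]},
    {"dp":[-8,-3.2,3.6],"angular":[0,0,-1.576]},
    {"dp":[-9.8,-3.8,4.4],"angular":[0,0,-1.576]},
  ],
  gripper=1,
)

```text
time: 1.92
ee_pos: [0.3919, 0.3084, 0.1352]
eef_rot: [180.0, 0.0, 173.6]
ft_force: [-0.1, 1.4, 0.8]
gripper_width: 0.0853
gripper_force: 0.0
```

```bash
python3 - <<'E'
from h import *
im,d=optics.grab_frame('wrist'); cv2.imwrite('pics/w1.png',im)
s=monitor.observe(); print(s['time'],s['ee_pos'],s['eef_rot'])
for t in('hook_tip','hook_grip','hook'):
    for r in tip_of(t,'wrist'):
        uv=np.array(r['location'])*[512,384]; print(t,round(r['score'],2),uv.round(),ray_z('wrist',uv,{'hook_tip':.005,'hook_grip':.02,'hook':.0}[t]).round(4))
m=((im.min(2)>150)&(im.max(2).astype(int)-im.min(2)<40)).astype(np.uint8)
n,l,st,ce=cv2.connectedComponentsWithStats(m)
for i in range(1,n):
    if st[i,4]<1000: continue
    v,u=np.where(l==i); c=cv2.boxPoints(cv2.minAreaRect(np.stack([u,v],1).astype(np.float32)))
    W=np.array([ray_z('wrist',p,.026) for p in c])
    print('white',ce[i].round(1),st[i,4],W[:,:2].round(4).tolist(),W.mean(0).round(4))
go([.432,.277,.029],-6.4)
E
```

```text
1.975 [0.39515165 0.30381643 0.13194526] [-1.79728187e+02  5.83820060e-02  1.73307398e+02]
hook_tip 0.91 [229. 332.] [0.5361 0.266  0.005 ]
hook_tip 0.65 [178. 290.] [0.4833 0.225  0.005 ]
hook_tip 0.56 [ 13. 218.] [0.3937 0.0942 0.005 ]
hook_grip 0.87 [219. 245.] [0.4331 0.2752 0.02  ]
hook_grip 0.76 [64. 94.] [0.298  0.1797 0.02  ]
hook 0.73 [76. 98.] [0.3    0.1779 0.    ]
hook 0.58 [219. 247.] [0.445  0.2724 0.    ]
hook 0.56 [222. 238.] [0.4359 0.2767 0.    ]
white [162.8  85.1] 8193 [[0.2502, 0.2138], [0.2458, 0.29], [0.3578, 0.2972], [0.3654, 0.2084]] [0.3048 0.2524 0.026 ]
white [279.8  80.2] 7901 [[0.2673, 0.3062], [0.2756, 0.3786], [0.3521, 0.376], [0.3428, 0.2956]] [0.3094 0.3391 0.026 ]
white [51.4 90.2] 5889 [[0.323, 0.1291], [0.2536, 0.1898], [0.2701, 0.2186], [0.3427, 0.1597]] [0.2973 0.1743 0.026 ]
white [454.1 269.5] 3158 [[0.5056, 0.4398], [0.3478, 0.4508], [0.3597, 0.4998], [0.5215, 0.499]] [0.4337 0.4724 0.026 ]
white [370.5 220.1] 2321 [[0.4249, 0.3661], [0.3802, 0.3931], [0.412, 0.4376], [0.4603, 0.4124]] [0.4193 0.4023 0.026 ]
white [185.1 257.7] 9991 [[0.4045, 0.1645], [0.3761, 0.2877], [0.5177, 0.3139], [0.5601, 0.1699]] [0.4646 0.234  0.026 ]
dp [-1.48  -0.891  3.538] ang [-0.005 -0.008 -0.02 ] dist 0.1181
```

View pics/w1.png

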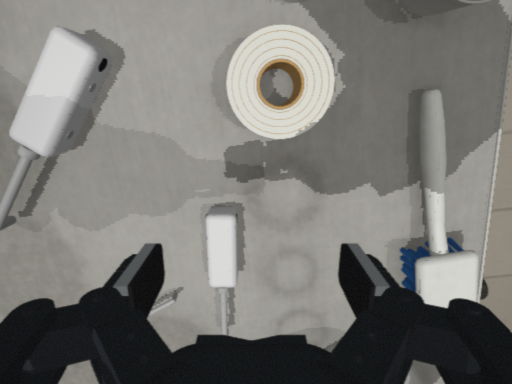

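Emit:
apply_moves(
  targets=[
    {"dp":[-0.7,-0.4,0.2],"angular":[0,0,0]},
    {"dp":[-0.7,-0.4,0.2],"angular":[0,0,0]},
    {"dp":[-0.7,-0.4,0.2],"angular":[0,0,0]},
  ],
)

```text
time: 2.5
ee_pos: [0.4095, 0.2965, 0.1303]
eef_rot: [180.0, 0.0, 173.7]
ft_force: [-1.3, -0.4, 0.5]
gripper_width: 0.0854
gripper_force: 0.0
```

```bash
python3 - <<'E'
from h import *
s=monitor.observe(); print(s['time'],s['ee_pos'],s['eef_rot'])
im,d=optics.grab_frame('wrist'); 
g=im.min(2); m=((g>150)).astype(np.uint8); m[:150]=0
P=cloud('wrist',d)
ok=(P[...,0]>.38)&(P[...,0]<.5)&(abs(P[...,1]-.275)<.03)&(P[...,2]>.018)&(P[...,2]<.034)&(m>0)
v,u=np.where(ok); print(len(v))
W=np.array([ray_z('wrist',q,.026)[:2] for q in cv2.boxPoints(cv2.minAreaRect(np.stack([u,v],1).astype(np.float32)))]);print(W.round(4).tolist(),W.mean(0))
go([.432,.277,.029],-6.4)
E
```

```text
2.5 [0.40951092 0.29647035 0.13029295] [1.79955483e+02 1.13887331e-02 1.73679526e+02]
2334
[[0.4035, 0.27], [0.4056, 0.2933], [0.4978, 0.2841], [0.4955, 0.2581]] [0.450599   0.27636406]
dp [-0.816 -0.563  3.375] ang [0.005 0.002 0.011] dist 0.1055
```

Emit:
apply_moves(
  targets=[
    {"dp":[-0.82,-0.56,1.2],"angular":[0,0,0]},
    {"dp":[-0.82,-0.56,2.4],"angular":[0,0,0]},
    {"dp":[-0.82,-0.56,3.4],"angular":[0,0,0]},
    {"dp":[-0.82,-0.56,3.4],"angular":[0,0,0]},
    {"dp":[-0.82,-0.56,3.4],"angular":[0,0,0]},
  ],
)

```text
time: 3.18
ee_pos: [0.433, 0.2769, 0.029]
eef_rot: [179.9, 0.1, 173.6]
ft_force: [1.1, -0.3, 0.4]
gripper_width: 0.0854
gripper_force: 0.0
```

Emit:
apply_moves(
  targets=[
    {"dp":[0,0,0],"angular":[0,0,0]},
    {"dp":[0,0,0],"angular":[0,0,0]},
    {"dp":[0,0,0],"angular":[0,0,0]},
    {"dp":[0,0,0],"angular":[0,0,0]},
    {"dp":[0,0,0],"angular":[0,0,0]},
  ],
  gripper=0,
  grip_force=70,
)

```text
time: 3.8
ee_pos: [0.4333, 0.2763, 0.0284]
eef_rot: [179.9, 0.1, 173.6]
ft_force: [-0.2, -0.0, 6.1]
gripper_width: 0.0247
gripper_force: 70.1
```

Emit:
apply_moves(
  targets=[
    {"dp":[0,0,-1],"angular":[0,0,0]},
    {"dp":[0,0,-2.5],"angular":[0,0,0]},
    {"dp":[0,0,-2.5],"angular":[0,0,0]},
    {"dp":[0,0,-2.5],"angular":[0,0,0]},
  ],
)

```text
time: 4.3
ee_pos: [0.4325, 0.2757, 0.1021]
eef_rot: [-180.0, -0.0, 173.6]
ft_force: [0.4, 0.5, -1.0]
gripper_width: 0.0245
gripper_force: 69.2
```

```bash
python3 - <<'E'
from h import *
go([.515,-.039,.12],-7.25)
E
```

```text
dp [ -3.905 -10.119  -0.596] ang [-0.003 -0.004  0.105] dist 0.3259
```

Emit:
apply_moves(
  targets=[
    {"dp":[-0.5,-1.8,-0.5],"angular":[0,0,0.1]},
    {"dp":[-1.2,-3.6,-0.5],"angular":[0,0,0.1]},
    {"dp":[-2,-5.4,-0.5],"angular":[0,0,0.1]},
    {"dp":[-2.8,-7.2,-0.5],"angular":[0,0,0.1]},
    {"dp":[-3.6,-9,-0.5],"angular":[0,0,0.1]},
  ],
)

```text
time: 4.92
ee_pos: [0.5093, -0.0062, 0.116]
eef_rot: [-180.0, -0.1, 172.8]
ft_force: [0.3, -0.1, -0.8]
gripper_width: 0.0247
gripper_force: 69.3
```

Emit:
apply_moves(
  targets=[
    {"dp":[-0.3,-1.1,0],"angular":[0,0,0]},
    {"dp":[-0.3,-1.1,0],"angular":[0,0,0]},
    {"dp":[-0.3,-1.1,0],"angular":[0,0,0]},
  ],
)

```text
time: 5.3
ee_pos: [0.5139, -0.0379, 0.1164]
eef_rot: [180.0, -0.1, 172.8]
ft_force: [1.3, -0.4, -0.8]
gripper_width: 0.0249
gripper_force: 69.4
```

```bash
python3 - <<'E'
from h import *
s=monitor.observe(); print(s['time'],s['ee_pos'],s['eef_rot'])
a,d=optics.grab_frame('scene'); np.save('scene1.npy',d); b,d2=optics.grab_frame('top'); w,d3=optics.grab_frame('wrist')
cv2.imwrite('pics/s2.png',a); cv2.imwrite('pics/t2.png',b); cv2.imwrite('pics/w2.png',w)
for n in('scene','top','wrist'):
  for t in('hook_tip','tray_hole','tray_front_inside'):
    print(n,t,[(round(r['score'],2),(np.array(r['location'])*[512,384]).round(1)) for r in tip_of(t,n)])
yaw=np.radians(s['eef_rot'][2]-180); u=np.array([np.cos(yaw),np.sin(yaw),0])
p=s['ee_pos']+.1*u; p[2]=s['ee_pos'][2]-.0284+.005
print('pred tip',p,[ (n,proj(n,p).round(1)) for n in('scene','top','wrist')])
h=np.array([.664,-.058,.047]); print('pred hole',[ (n,proj(n,h).round(1)) for n in('scene','top','wrist')])
c=cv2.resize(a[140:220,220:340],None,fx=4,fy=4,interpolation=2)
e=cv2.resize(w,(400,300)); o=np.zeros((600,800,3),np.uint8); o[:320,:480]=c; o[300:,400:]=e
o[320:,:380]=cv2.resize(b[100:170,195:290],(380,280),interpolation=2)
cv2.imwrite('pics/c2.png',o)
E
```

```text
5.3 [ 0.51388561 -0.0379317   0.11641243] [ 1.79985294e+02 -1.43245448e-01  1.72781920e+02]
scene hook_tip [(0.73, array([200. , 223.3])), (0.68, array([280.2, 174.4])), (0.66, array([184.6, 195.9]))]
scene tray_hole [(0.6, array([290.1, 186.3]))]
scene tray_front_inside [(0.7, array([291.3, 190.7]))]
top hook_tip [(0.77, array([211.3, 221.5])), (0.44, array([167.6, 198.2]))]
top tray_hole [(0.6, array([253. , 139.6]))]
top tray_front_inside [(0.7, array([255.9, 139.5]))]
wrist hook_tip [(0.46, array([426.1,   2.2]))]
wrist tray_hole []
wrist tray_front_inside []
pred tip [ 0.61309312 -0.05049633  0.09301243] [('scene', array([280. , 177.4])), ('top', array([252.1, 151.6])), ('wrist', array([250.6, 391.1]))]
pred hole [('scene', array([289.6, 184.2])), ('top', array([254.3, 138.4])), ('wrist', array([249.4, 386.6]))]
```

View pics/c2.png

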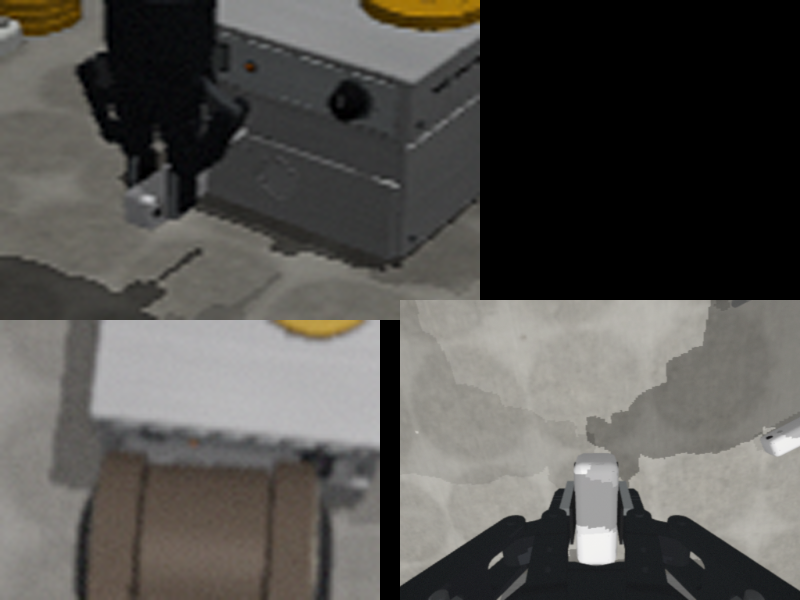

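The hole shows at scene (289.5,184.5), and my predicted hole projects to (289.6,184.2), so they agree. The hook sits straight in the jaws.

Emit:
apply_moves(
  targets=[
    {"dp":[0,-0.03,0.9],"angular":[0,0,0]},
    {"dp":[0,-0.03,1.83],"angular":[0,0,0]},
    {"dp":[0,-0.03,1.83],"angular":[0,0,0]},
    {"dp":[0,-0.03,1.83],"angular":[0,0,0]},
  ],
)

```text
time: 6.4
ee_pos: [0.5151, -0.0392, 0.0637]
eef_rot: [180.0, 0.0, 172.8]
ft_force: [-0.4, 0.2, -0.9]
gripper_width: 0.025
gripper_force: 69.4
```

```bash
python3 - <<'E'
from h import *
s=monitor.observe(); print(s['ee_pos'],s['eef_rot'])
yaw=np.radians(s['eef_rot'][2]-180); u=np.array([np.cos(yaw),np.sin(yaw),0]);v=np.array([-u[1],u[0],0])
t=s['ee_pos']+.1*u-np.array([.664,-.058,.047]); print('tip rel hole along,lat',t@u,t@v)
go(s['ee_pos'],-7.25)
b,d=optics.grab_frame('scene'); print(find_in('hook','scene')[:4]); 
for r in tip_of('hook_tip','scene'): print(np.array(r['location'])*[512,384],r['score'])
p=s['ee_pos']+.1*u; p[2]-=.0234; print(proj('scene',p))
c=cv2.resize(b[150:220,230:330],None,fx=7,fy=7,interpolation=2); cv2.imwrite('pics/c3.png',c)
E
```

```text
[ 0.51512017 -0.03920943  0.06370091] [1.79998643e+02 4.76507842e-02 1.72791463e+02]
tip rel hole along,lat -0.050060948842982816 -3.954650401087307e-05
dp [0. 0. 0.] ang [0.    0.006 0.005] dist 0.0
[{'location': [0.3064, 0.5844], 'score': 0.65}, {'location': [0.3965, 0.5193], 'score': 0.59}]
[199.1168 223.488 ] 0.75
[182.784  196.9152] 0.45
[282.5216 193.3824] 0.43
[280.27515098 192.57268464]
```

View pics/c3.png

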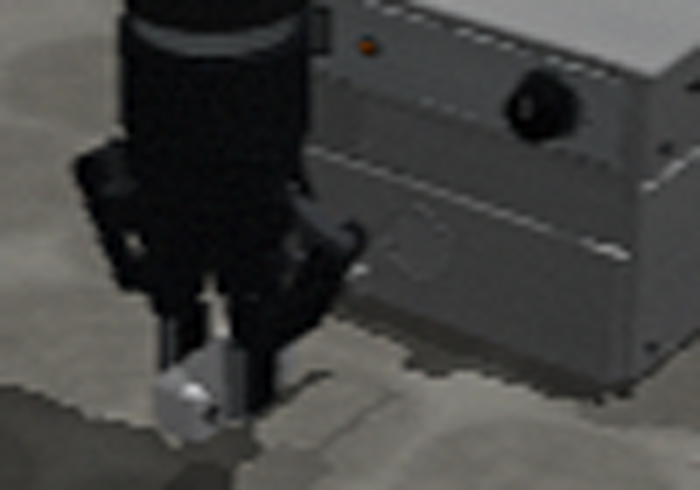

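Emit:
apply_moves(
  targets=[
    {"dp":[-0.6,0,0.07],"angular":[0,0,0]},
    {"dp":[-1.2,0,0.07],"angular":[0,0,0]},
    {"dp":[-1.5,0,0.07],"angular":[0,0,0]},
    {"dp":[-1.7,0,0.07],"angular":[0,0,0]},
    {"dp":[-1.83,0,0.07],"angular":[0,0,0]},
  ],
)

```text
time: 7.18
ee_pos: [0.5693, -0.0461, 0.0606]
eef_rot: [-180.0, -0.0, 172.8]
ft_force: [0.1, -0.0, -0.2]
gripper_width: 0.0249
gripper_force: 69.4
```

Emit:
apply_moves(
  targets=[
    {"dp":[-0.15,0,0],"angular":[0,0,0]},
    {"dp":[-0.3,0,0],"angular":[0,0,0]},
    {"dp":[-0.37,0,0],"angular":[0,0,0]},
    {"dp":[-0.37,0,0],"angular":[0,0,0]},
  ],
)

```text
time: 7.68
ee_pos: [0.5802, -0.0474, 0.0607]
eef_rot: [-180.0, -0.0, 172.8]
ft_force: [-0.1, 0.2, -0.8]
gripper_width: 0.0248
gripper_force: 69.4
```

```bash
cat >> h.py <<'E'
def rel():
    s=monitor.observe(); yaw=np.radians(s['eef_rot'][2]-180); u=np.array([np.cos(yaw),np.sin(yaw),0]);v=np.array([-u[1],u[0],0])
    t=s['ee_pos']+.1*u-np.array([.664,-.058,.047]); print(s['time'],'tip rel hole along,lat',(t@u).round(4),(t@v).round(4),'hook z',(s['ee_pos'][2]-.0284).round(4),'F',np.round(s['ft_force'],2),s['eef_rot'].round(2) if hasattr(s['eef_rot'],'round') else s['eef_rot'])
    return s
E
python3 -c "
from h import *
rel()"
```

```text
7.675 tip rel hole along,lat 0.0155 -0.0 hook z 0.0323 F [-0.12  0.16 -0.82] [-180.    -0.   172.8]
```

Emit:
apply_moves(
  targets=[
    {"dp":[0,0,0.25],"angular":[0,0,0]},
    {"dp":[0,0,0.54],"angular":[0,0,0]},
    {"dp":[0,0,0.54],"angular":[0,0,0]},
    {"dp":[0.2,0,0.54],"angular":[0,0,0]},
    {"dp":[0.4,0,0.54],"angular":[0,0,0]},
  ],
)

```text
time: 8.3
ee_pos: [0.5685, -0.046, 0.0448]
eef_rot: [180.0, 0.1, 172.8]
ft_force: [2.9, 0.4, -3.2]
gripper_width: 0.0244
gripper_force: 69.2
```

Emit:
apply_moves(
  targets=[
    {"dp":[0.2,0,0],"angular":[0,0,0]},
    {"dp":[0.4,0,0],"angular":[0,0,0]},
    {"dp":[0.6,0,0],"angular":[0,0,0]},
    {"dp":[0.8,0,0],"angular":[0,0,0]},
    {"dp":[1.0,0,0],"angular":[0,0,0]},
  ],
)

```text
time: 8.93
ee_pos: [0.5383, -0.0421, 0.0447]
eef_rot: [-180.0, 0.0, 172.8]
ft_force: [2.3, -1.2, -1.3]
gripper_width: 0.0246
gripper_force: 69.3
```

```bash
python3 -c "
from h import *
rel()"
```

```text
8.925 tip rel hole along,lat -0.0267 -0.0 hook z 0.0163 F [ 2.3  -1.18 -1.32] [-1.800e+02  3.000e-02  1.728e+02]
```

Emit:
apply_moves(
  targets=[
    {"dp":[0.3,0,0],"angular":[0,0,0]},
    {"dp":[0.6,0,0],"angular":[0,0,0]},
    {"dp":[0.9,0,0],"angular":[0,0,0]},
    {"dp":[1.2,0,0],"angular":[0,0,0]},
    {"dp":[1.4,0,0],"angular":[0,0,0]},
  ],
)

```text
time: 9.55
ee_pos: [0.4961, -0.0368, 0.0446]
eef_rot: [-180.0, -0.0, 172.8]
ft_force: [3.1, -0.4, -0.9]
gripper_width: 0.0247
gripper_force: 69.4
```

Emit:
apply_moves(
  targets=[
    {"dp":[0.15,0,0],"angular":[0,0,0]},
    {"dp":[0.3,0,0],"angular":[0,0,0]},
    {"dp":[0.45,0,0],"angular":[0,0,0]},
  ],
)

```text
time: 9.93
ee_pos: [0.485, -0.0354, 0.045]
eef_rot: [-180.0, 0.2, 172.8]
ft_force: [14.3, -2.0, -4.9]
gripper_width: 0.0245
gripper_force: 68.9
```

```bash
python3 -c "
from h import *
rel()"
```

```text
9.925 tip rel hole along,lat -0.0804 0.0 hook z 0.0166 F [14.25 -2.05 -4.94] [-180.      0.21  172.8 ]
```

Emit:
apply_moves(
  targets=[
    {"dp":[0,0,0],"angular":[0,0,0]},
    {"dp":[0,0,0],"angular":[0,0,0]},
    {"dp":[-0.3,0,0],"angular":[0,0,0]},
    {"dp":[-0.3,0,-0.3],"angular":[0,0,0]},
    {"dp":[-0.3,0,-0.54],"angular":[0,0,0]},
  ],
)

```text
time: 10.55
ee_pos: [0.4917, -0.0363, 0.0609]
eef_rot: [-180.0, -0.1, 172.8]
ft_force: [0.7, -0.2, -0.5]
gripper_width: 0.0248
gripper_force: 69.5
```

Emit:
apply_moves(
  targets=[
    {"dp":[0,0,0],"angular":[0,0,0]},
    {"dp":[0,0,0],"angular":[0,0,0]},
  ],
)

```text
time: 10.8
ee_pos: [0.4921, -0.0363, 0.0607]
eef_rot: [-180.0, -0.0, 172.8]
ft_force: [0.8, 0.0, -0.8]
gripper_width: 0.0248
gripper_force: 69.5
```

```bash
python3 -c "
from h import *
rel()"
```

```text
10.8 tip rel hole along,lat -0.0732 -0.0 hook z 0.0323 F [ 0.75  0.   -0.76] [-1.800e+02 -1.000e-02  1.728e+02]
```

Emit:
apply_moves(
  targets=[
    {"dp":[0.4,0,0],"angular":[0,0,0]},
    {"dp":[0.8,0,0],"angular":[0,0,0]},
    {"dp":[1.2,0,0],"angular":[0,0,0]},
    {"dp":[1.7,0,0],"angular":[0,0,0]},
    {"dp":[2.2,0,0],"angular":[0,0,0]},
  ],
)

```text
time: 11.42
ee_pos: [0.4256, -0.0279, 0.0607]
eef_rot: [-180.0, -0.0, 172.8]
ft_force: [0.2, 0.0, -0.9]
gripper_width: 0.0249
gripper_force: 69.5
```

Emit:
apply_moves(
  targets=[
    {"dp":[0.3,0,0],"angular":[0,0,0]},
    {"dp":[0.3,0,-1],"angular":[0,0,0]},
    {"dp":[0.3,0,-2],"angular":[0,0,0]},
    {"dp":[0.3,0,-2.3],"angular":[0,0,0]},
    {"dp":[0.3,0,-2.3],"angular":[0,0,0]},
  ],
)

```text
time: 12.05
ee_pos: [0.4181, -0.0269, 0.1297]
eef_rot: [180.0, 0.1, 172.8]
ft_force: [-0.2, -0.3, -0.8]
gripper_width: 0.0248
gripper_force: 69.5
```

```bash
python3 - <<'E'
from h import *
rel()
a,d=optics.grab_frame('scene'); b,d2=optics.grab_frame('top')
for n in('scene','top'):
  for t in('box_front_lip','tray_hole','tray_front_inside','lid_box','hook_tip'):
    print(n,t,[(round(r['score'],2),(np.array(r['location'])*[512,384]).round(1)) for r in tip_of(t,n)])
np.save('s4.npy',d);np.save('t4.npy',d2)
P=cloud('top',d2); u=np.array([np.cos(np.radians(7.25)),-np.sin(np.radians(7.25)),0]);v=np.array([-u[1],u[0],0])
for nm,Q in(('top',P),('scene',cloud('scene',d))):
    r=Q-np.array([.664,-.058,0]); al=r@u; la=r@v; z=Q[...,2]
    for lat in (-.07,-.05,-.03,.03,.05,.07):
        m=(abs(la-lat)<.012)&(al>-.11)&(al<.03)&(z>-.01)&(z<.2)
        k=np.argsort(al[m]); print(nm,lat,[(int(x*1e3),int(y*1e3)) for x,y in zip(al[m][k],z[m][k])][::max(1,m.sum()//22)])
cv2.imwrite('pics/s4.png',a);cv2.imwrite('pics/t4.png',b)
o=np.zeros((600,800,3),np.uint8); o[:300,:450]=cv2.resize(a[140:220,220:340],(450,300),interpolation=2); o[200:,450:]=cv2.resize(b[80:170,210:290],(350,400),interpolation=2); cv2.imwrite('pics/c4.png',o)
E
```

```text
12.05 tip rel hole along,lat -0.1479 0.0 hook z 0.1013 F [-0.15 -0.28 -0.85] [1.800e+02 5.000e-02 1.728e+02]
scene box_front_lip [(0.97, array([282.1, 173.3]))]
scene tray_hole [(0.68, array([275.5, 196.3])), (0.57, array([238.2, 202.6]))]
scene tray_front_inside [(0.82, array([275.1, 201.7]))]
scene lid_box [(0.91, array([282.8, 194.4])), (0.48, array([263.1, 185.6]))]
scene hook_tip [(0.85, array([200.5, 227.3])), (0.53, array([184.3, 191.7])), (0.44, array([260.8, 188.6]))]
top box_front_lip []
top tray_hole [(0.81, array([251. , 166.7]))]
top tray_front_inside []
top lid_box [(0.87, array([256. , 152.6]))]
top hook_tip [(0.57, array([209.6, 222. ])), (0.45, array([168.9, 197.8]))]
top -0.07 [(-109, -4), (-101, 2), (-93, 1), (-91, 72), (-89, 67), (-72, 13), (-64, 14), (-57, 14), (-49, 12), (-40, 15), (-33, 16), (-32, 16), (-25, 14), (-13, 95), (-9, 138), (-4, 20), (1, 15), (3, 148), (5, 154), (8, 156), (13, 158), (19, 158), (24, 156)]
top -0.05 [(-109, 2), (-101, 2), (-92, 53), (-91, 19), (-87, 69), (-69, 17), (-62, 19), (-54, 18), (-44, 14), (-36, 15), (-33, 68), (-32, 16), (-28,
[... 1996 characters left out ...]
43), (-85, 22), (-83, 75), (-82, 37), (-55, 15), (-36, 14), (-26, 88), (-25, 89), (-24, 59), (-23, 87), (-22, 80), (-20, 50), (6, 112), (7, 134), (9, 138), (10, 144), (11, 128), (23, 159)]
scene 0.05 [(-109, 2), (-97, 2), (-89, 41), (-87, 0), (-86, 13), (-86, 27), (-84, 16), (-83, 49), (-78, -1), (-33, 16), (-26, 49), (-25, 55), (-24, 91), (-23, 41), (-22, 94), (-21, 58), (1, 129), (6, 140), (7, 112), (9, 120), (10, 144), (11, 139), (13, 158)]
scene 0.07 [(-109, 0), (-98, 0), (-89, 33), (-87, 36), (-85, 32), (-84, 16), (-83, 0), (-77, 0), (-25, 84), (-23, 45), (-22, 61), (-21, 51), (-18, 40), (2, 88), (5, 123), (6, 142), (7, 138), (9, 88), (10, 113), (11, 154), (13, 154), (18, 95), (24, 85)]
```

View pics/c4.png

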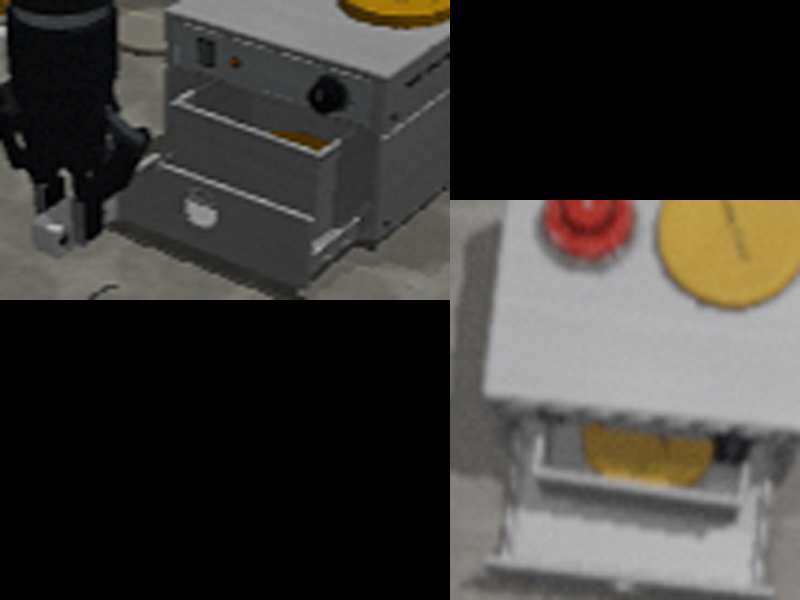

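Tray is out to the stop: the plate's outer face is at about -89 mm. The box front lip (scene crop, near (270,135)) is at about -28 mm and 96 mm high, with orange lids inside. That leaves a lip-to-plate gap of about 55 mm, which fits the given range.

```bash
python3 - <<'E'
from h import *
u=np.array([np.cos(np.radians(7.25)),-np.sin(np.radians(7.25)),0]);v=np.array([-u[1],u[0],0])
for n,uv in (('top',(210+(540-450)/4.375,80+(465-200)/4.444)),('top',(210+(745-450)/4.375,80+(497-200)/4.444)),('scene',(282.1,173.3))):
    r=ray_z(n,uv,.096)-[.664,-.058,0]; print(n,(r@u).round(4),(r@v).round(4))
E
```

```text
top -0.023 0.07
top -0.0286 -0.0734
scene -0.0311 0.0077
```

Emit:
apply_moves(
  targets=[
    {"dp":[-1,0,-0.1],"angular":[0,0,0]},
    {"dp":[-2,0,-0.1],"angular":[0,0,0]},
    {"dp":[-3,0,-0.1],"angular":[0,0,0]},
    {"dp":[-4,0,-0.1],"angular":[0,0,0]},
    {"dp":[-4.5,0,-0.1],"angular":[0,0,0]},
  ],
)

```text
time: 13.28
ee_pos: [0.553, -0.044, 0.1324]
eef_rot: [-180.0, -0.0, 172.8]
ft_force: [0.2, 0.4, -0.8]
gripper_width: 0.0247
gripper_force: 69.5
```

Emit:
apply_moves(
  targets=[
    {"dp":[0,0,0],"angular":[0,0,0]},
    {"dp":[0,0,0],"angular":[0,0,0]},
  ],
)

```text
time: 13.52
ee_pos: [0.5508, -0.0437, 0.1326]
eef_rot: [-180.0, -0.1, 172.8]
ft_force: [-0.4, -0.0, -0.9]
gripper_width: 0.0247
gripper_force: 69.5
```

```bash
python3 - <<'E'
from h import *
rel()
a,d=optics.grab_frame('scene'); b,d2=optics.grab_frame('top')
o=np.zeros((600,800,3),np.uint8); o[:300,:450]=cv2.resize(a[140:220,220:340],(450,300),interpolation=2); o[200:,450:]=cv2.resize(b[80:170,210:290],(350,400),interpolation=2); cv2.imwrite('pics/c5.png',o)
E
```

```text
13.525 tip rel hole along,lat -0.0141 -0.0 hook z 0.1042 F [-0.44 -0.01 -0.89] [-1.800e+02 -6.000e-02  1.728e+02]
```

View pics/c5.png

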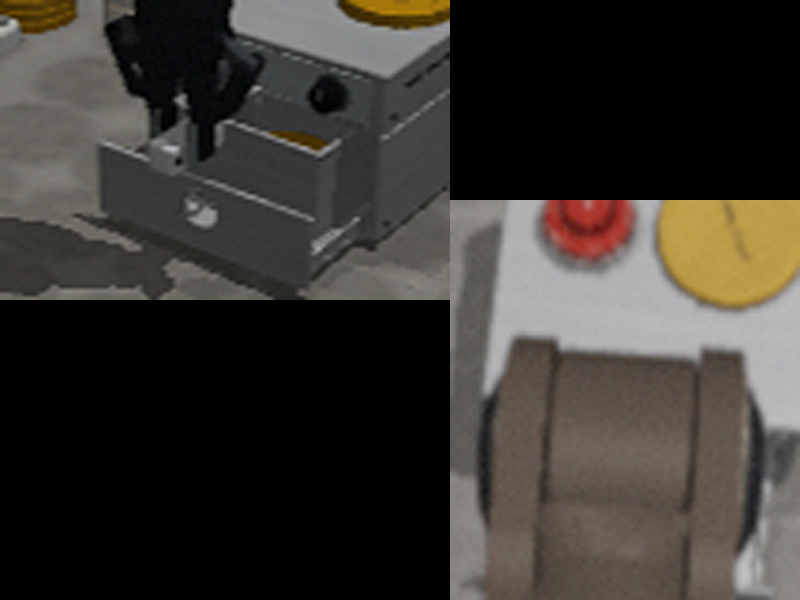

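The tip is about 14 mm behind the hole datum, above the inside of the box and behind the lip. The fingers are clear in front of the tray plate.

Emit:
apply_moves(
  targets=[
    {"dp":[-0.1,0,0],"angular":[0,0,0]},
    {"dp":[-0.1,0,0.35],"angular":[0,0,0]},
    {"dp":[-0.1,0,0.75],"angular":[0,0,0]},
    {"dp":[-0.1,0,0.75],"angular":[0,0,0]},
  ],
)

```text
time: 14.12
ee_pos: [0.5538, -0.0441, 0.1085]
eef_rot: [-180.0, -0.2, 172.8]
ft_force: [0.4, 0.3, -1.1]
gripper_width: 0.0248
gripper_force: 69.5
```

```bash
python3 - <<'E'
from h import *
rel()
E
```

```text
14.125 tip rel hole along,lat -0.0111 -0.0001 hook z 0.0801 F [ 0.37  0.29 -1.11] [-1.7999e+02 -1.6000e-01  1.7280e+02]
```

Emit:
apply_moves(
  targets=[
    {"dp":[0.2,0,0],"angular":[0,0,0]},
    {"dp":[0.35,0,0],"angular":[0,0,0]},
    {"dp":[0.5,0,0],"angular":[0,0,0]},
    {"dp":[0.65,0,0],"angular":[0,0,0]},
    {"dp":[0.8,0,0],"angular":[0,0,0]},
  ],
)

```text
time: 14.75
ee_pos: [0.5311, -0.0412, 0.1105]
eef_rot: [180.0, 0.1, 172.8]
ft_force: [2.7, 0.1, -0.6]
gripper_width: 0.0246
gripper_force: 69.3
```

Emit:
apply_moves(
  targets=[
    {"dp":[0.15,0,0],"angular":[0,0,0]},
    {"dp":[0.3,0,0],"angular":[0,0,0]},
    {"dp":[0.45,0,0],"angular":[0,0,0]},
    {"dp":[0.6,0,0],"angular":[0,0,0]},
    {"dp":[0.75,0,0],"angular":[0,0,0]},
  ],
)

```text
time: 15.38
ee_pos: [0.5085, -0.0384, 0.1103]
eef_rot: [180.0, 0.0, 172.8]
ft_force: [2.9, -0.3, -1.2]
gripper_width: 0.0248
gripper_force: 69.4
```

```bash
python3 - <<'E'
from h import *
rel()
a,d=optics.grab_frame('scene')
print([(np.array(r['location'])*[512,384]).round(1) for r in tip_of('box_front_lip','scene')])
E
```

```text
15.375 tip rel hole along,lat -0.0567 -0.0 hook z 0.0819 F [ 2.92 -0.27 -1.23] [1.800e+02 2.000e-02 1.728e+02]
[array([277. , 177.6])]
```

Emit:
apply_moves(
  targets=[
    {"dp":[0.12,0,0],"angular":[0,0,0]},
    {"dp":[0.24,0,0],"angular":[0,0,0]},
    {"dp":[0.34,0,0],"angular":[0,0,0]},
    {"dp":[0.42,0,0],"angular":[0,0,0]},
    {"dp":[0.5,0,0],"angular":[0,0,0]},
  ],
)

```text
time: 16.1
ee_pos: [0.4937, -0.0365, 0.1102]
eef_rot: [180.0, 0.0, 172.8]
ft_force: [2.2, 0.7, -1.6]
gripper_width: 0.0246
gripper_force: 69.4
```

Emit:
apply_moves(
  targets=[
    {"dp":[0.04,0,0],"angular":[0,0,0]},
    {"dp":[0.08,0,0],"angular":[0,0,0]},
  ],
)

```text
time: 16.35
ee_pos: [0.4914, -0.0362, 0.1102]
eef_rot: [180.0, 0.0, 172.8]
ft_force: [3.0, -0.4, -1.7]
gripper_width: 0.0246
gripper_force: 69.4
```

```bash
python3 - <<'E'
from h import *
rel()
E
```

```text
16.35 tip rel hole along,lat -0.074 -0.0 hook z 0.0818 F [ 2.97 -0.38 -1.7 ] [180.    0.  172.8]
```

Not at the plate yet, so I'll go a few mm further in small steps.

Emit:
apply_moves(
  targets=[
    {"dp":[0.05,0,0],"angular":[0,0,0]},
    {"dp":[0.1,0,0],"angular":[0,0,0]},
  ],
)

```text
time: 16.6
ee_pos: [0.4889, -0.0358, 0.1103]
eef_rot: [180.0, 0.1, 172.8]
ft_force: [6.6, -0.0, -2.2]
gripper_width: 0.0249
gripper_force: 69.3
```

```bash
python3 - <<'E'
from h import *
rel()
E
```

```text
16.6 tip rel hole along,lat -0.0765 0.0 hook z 0.0819 F [ 6.61 -0.01 -2.19] [1.800e+02 6.000e-02 1.728e+02]
```

The force rose to 6.6 N, so the box is against the plate. Next I'll back off, lift the hook out and retreat.

Emit:
apply_moves(
  targets=[
    {"dp":[-0.22,0,0],"angular":[0,0,0]},
    {"dp":[-0.22,0,0],"angular":[0,0,0]},
    {"dp":[-0.22,0,-0.5],"angular":[0,0,0]},
    {"dp":[-0.22,0,-1],"angular":[0,0,0]},
    {"dp":[-0.22,0,-1.2],"angular":[0,0,0]},
  ],
)

```text
time: 17.23
ee_pos: [0.4958, -0.0367, 0.1481]
eef_rot: [180.0, 0.1, 172.8]
ft_force: [-0.2, 0.5, -0.9]
gripper_width: 0.0246
gripper_force: 69.3
```

Emit:
apply_moves(
  targets=[
    {"dp":[0.2,0,0],"angular":[0,0,0]},
    {"dp":[0.8,0,0],"angular":[0,0,0]},
    {"dp":[1.8,0,0],"angular":[0,0,0]},
    {"dp":[2.8,0,0],"angular":[0,0,0]},
    {"dp":[3.4,0,0],"angular":[0,0,0]},
  ],
)

```text
time: 17.85
ee_pos: [0.3913, -0.0236, 0.1457]
eef_rot: [-180.0, -0.1, 172.8]
ft_force: [0.2, 0.6, -0.2]
gripper_width: 0.025
gripper_force: 69.3
```

```bash
python3 - <<'E'
from h import *
s=rel(); print(s['ee_pos'])
a,d=optics.grab_frame('scene'); b,d2=optics.grab_frame('top')
print('cup',[ray_z('top',np.array(r['location'])*[512,384],.0).round(3) for r in tip_of('portion_cup','top')[:1]])
u=np.array([np.cos(np.radians(7.25)),-np.sin(np.radians(7.25)),0]);v=np.array([-u[1],u[0],0])
Q=cloud('top',d2); r=Q-np.array([.664,-.058,0]); al=r@u; la=r@v; z=Q[...,2]
for lat in (-.06,-.03,.03,.06):
    m=(abs(la-lat)<.012)&(al>-.11)&(al<-.04)&(z>-.01)&(z<.2)
    k=np.argsort(al[m]); print(lat,[(int(x*1e3),int(y*1e3)) for x,y in zip(al[m][k],z[m][k])][::max(1,m.sum()//16)])
o=np.zeros((600,800,3),np.uint8); o[:300,:450]=cv2.resize(a[140:220,220:340],(450,300),interpolation=2); o[200:,450:]=cv2.resize(b[100:190,210:290],(350,400),interpolation=2); cv2.imwrite('pics/c6.png',o)
E
```

```text
17.85 tip rel hole along,lat -0.1749 -0.0001 hook z 0.1173 F [ 0.22  0.59 -0.25] [-1.800e+02 -7.000e-02  1.728e+02]
[ 0.39127136 -0.02362157  0.14567096]
cup [array([ 0.458, -0.281,  0.   ])]
-0.06 [(-109, -2), (-104, -2), (-99, 0), (-94, 3), (-91, 23), (-91, 67), (-90, 77), (-86, 74), (-84, 96), (-78, 95), (-68, 19), (-64, 14), (-60, 95), (-55, 20), (-51, 18), (-47, 19), (-42, 18)]
-0.03 [(-109, -1), (-104, 5), (-100, -2), (-95, -2), (-91, 41), (-91, -1), (-90, 49), (-89, 72), (-86, 95), (-84, 95), (-71, 40), (-66, 42), (-62, 43), (-59, 46), (-55, 39), (-51, 43), (-46, 40), (-42, 42)]
0.03 [(-109, 2), (-105, -3), (-100, 0), (-96, 4), (-91, 65), (-91, 27), (-91, 14), (-88, 77), (-85, 70), (-83, 94), (-69, 44), (-64, 30), (-60, 45), (-55, 42), (-50, 43), (-45, 37), (-41, 41)]
0.06 [(-109, -1), (-104, -5), (-101, 1), (-96, 4), (-92, 39), (-91, 40), (-91, 55), (-90, 72), (-86, 73), (-85, 98), (-81, 93), (-66, 20), (-62, 21), (-58, 15), (-54, 19), (-50, 20), (-46, 97), (-42, 21)]
```

View pics/c6.png

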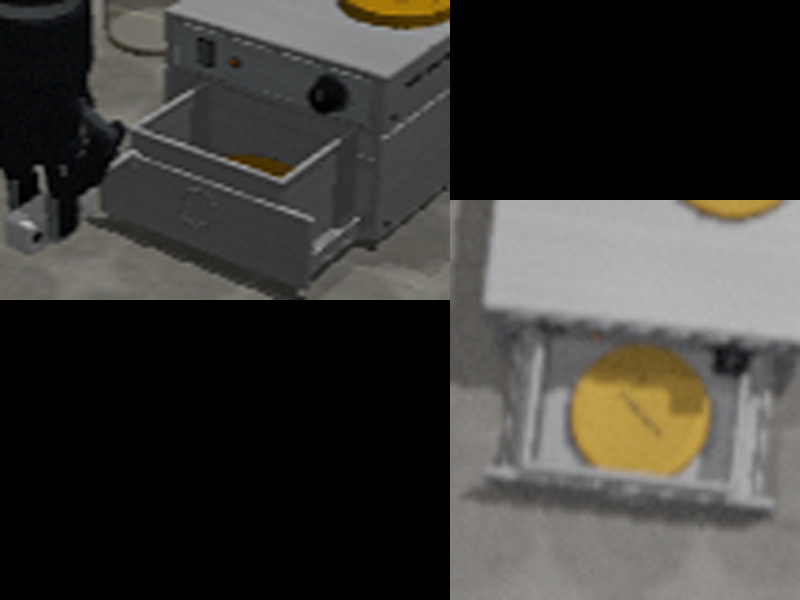

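The box stands flat against the tray front, and the tray is still at its stop. I'll lay the hook down here.

Emit:
apply_moves(
  targets=[
    {"dp":[0,0,1.2],"angular":[0,0,0]},
    {"dp":[0,0,2.4],"angular":[0,0,0]},
    {"dp":[0,0,3.4],"angular":[0,0,0]},
    {"dp":[0,0,3.75],"angular":[0,0,0]},
    {"dp":[0,0,3.89],"angular":[0,0,0]},
  ],
)

```text
time: 18.62
ee_pos: [0.3943, -0.0239, 0.0294]
eef_rot: [-180.0, -0.0, 172.8]
ft_force: [-0.2, 0.6, -0.3]
gripper_width: 0.0246
gripper_force: 69.3
```

Emit:
apply_moves(
  targets=[
    {"dp":[0,0,0],"angular":[0,0,0]},
    {"dp":[0,0,0],"angular":[0,0,0]},
    {"dp":[0,0,0],"angular":[0,0,0]},
  ],
)

```text
time: 19.0
ee_pos: [0.3944, -0.0239, 0.0302]
eef_rot: [180.0, 0.1, 172.8]
ft_force: [0.1, 0.1, -1.8]
gripper_width: 0.025
gripper_force: 69.3
```

Emit:
apply_moves(
  targets=[
    {"dp":[0,0,0.05],"angular":[0,0,0]},
    {"dp":[0,0,0.05],"angular":[0,0,0]},
    {"dp":[0,0,0.05],"angular":[0,0,0]},
  ],
)

```text
time: 19.38
ee_pos: [0.3942, -0.0239, 0.0284]
eef_rot: [180.0, 0.1, 172.8]
ft_force: [-0.2, -0.2, 4.4]
gripper_width: 0.0244
gripper_force: 70.0
```

Emit:
apply_moves(
  targets=[
    {"dp":[0,0,0],"angular":[0,0,0]},
    {"dp":[0,0,0],"angular":[0,0,0]},
    {"dp":[0,0,0],"angular":[0,0,0]},
    {"dp":[0,0,0],"angular":[0,0,0]},
    {"dp":[0,0,0],"angular":[0,0,0]},
  ],
  gripper=0.8,
)

```text
time: 20.0
ee_pos: [0.3938, -0.0239, 0.0279]
eef_rot: [-180.0, -0.0, 172.8]
ft_force: [1.0, -0.1, -0.6]
gripper_width: 0.0683
gripper_force: 0.0
```

Emit:
apply_moves(
  targets=[
    {"dp":[0,0,-0.5],"angular":[0,0,0]},
    {"dp":[0,0,-1.2],"angular":[0,0,0]},
    {"dp":[0,0,-2.4],"angular":[0,0,0]},
    {"dp":[0.6,0,-3.6],"angular":[0,0,0]},
    {"dp":[1.5,0,-4],"angular":[0,0,0]},
  ],
)

```text
time: 20.62
ee_pos: [0.3501, -0.0183, 0.1501]
eef_rot: [180.0, 0.2, 172.8]
ft_force: [0.6, 0.0, -0.2]
gripper_width: 0.0685
gripper_force: 0.0
```

```bash
python3 - <<'E'
from h import *
s=rel()
a,d=optics.grab_frame('scene'); w,d2=optics.grab_frame('wrist')
for r in tip_of('hook_grip','wrist')+tip_of('hook_tip','wrist'): print(ray_z('wrist',np.array(r['location'])*[512,384],.013).round(3),r['score'])
o=np.zeros((600,800,3),np.uint8); o[:,:400]=cv2.resize(a[130:280,200:300],(400,600),interpolation=2); o[:300,400:]=cv2.resize(w,(400,300)); cv2.imwrite('pics/c7.png',o)
E
```

```text
20.625 tip rel hole along,lat -0.2164 0.0 hook z 0.1217 F [ 0.63  0.05 -0.2 ] [179.99   0.19 172.79]
[ 0.4   -0.025  0.013] 0.82
[0.302 0.176 0.013] 0.75
[0.393 0.093 0.013] 0.75
[0.482 0.217 0.013] 0.71
```

View pics/c7.png

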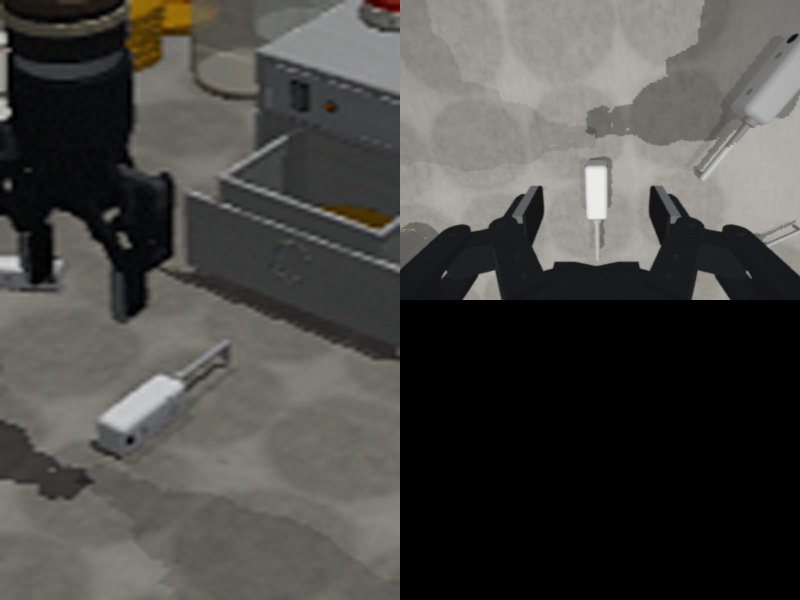

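The hook lies flat on the worktop, clear of the tray, and the box is against the tray front. Handing in.

```bash
python3 -c "
from rig import job
print(job.sign_off())"
```

```text
the job is handed in; nothing more can be done
None
```

I handed the job in at about 21 s, with no verdict shown: the tray is out to its stop, the lid box stands flat against the tray front, and the hook lies flat on the worktop clear of the warmer.

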